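# Load a spring-lifted cup magazine and hold the stack down on its stop

### The arm

A 6-joint arm with a two-finger parallel gripper is mounted at the origin on a cart in front of the work surface, level with it; the furniture and walls round the work are solid. World frame = base frame: x ahead of the robot, y to its left, z up, the work surface at z = 0. Lengths are in m, angles in rad, forces in N, time in s.
With the tool pointing down it reaches from about 0.35 to 0.975 m from the base axis. Payload 4.9 kg.
Tool frame: the origin (TCP) lies midway between the tips of the shut fingers; the grasp point (between the pads) lies 19 mm behind it; z points along the fingers, y is the line along which they close (so a half turn about z gives the same grasp; the last joint's range is limited). The gripper opens to 85 mm and grips with 20 to 120 N. Pads are 22 mm wide; open, the fingers measure 114 mm over their backs; the gripper's body (76 mm by 85 mm) begins 54 mm behind the grasp point. The pads swing forward as they close: fully open they stand 13 mm farther back than shut.
Start: joints at [-1.343, 0.053, 1.613, -0, 1.476, -0.119], TCP at [0.212, -0.588, 0.231] pointing down, gripper open.
Joint ranges: [-3.01, 3.01], [-1.01, 2.22], [0.06, 2.58], [-1.02, 4.17], [0.09, 2.62], [-3.14, 3.14]. Speed limits (rad/s): [2.57, 2.57, 3.14, 3.14, 3.14, 3.14].

### API

Orientations are given as a rotation vector (axis times angle).
In Python, from station import ctrl, optics, job gives the robot as it stands.
- The arm moves only by the shell command python3 -m jog 'ROWS' [OPENING] [FORCE]. ROWS is JSON, a list of rows, each a list of 2 entries, a list of its own where there are three numbers: the shift along the tool's x, y, z in m, then the turn, a rotation vector about the tool's x, y, z in rad. A call has 1 to 5 rows; each row is the pose to reach, as a shift and turn from the pose commanded when the call began, along the tool's axes at that moment; what a row does not reach only later rows make up. A row lasts 1/10 s, in which the tool goes at most 50 mm and 8.59 degrees, less where a joint would pass 70% of its speed; a pose out of reach is approached as far as the arm can. A call with a gripper value outside its range is refused whole. OPENING is the opening, from 0 (shut) to 1 (fully open), set as the call begins (- or left out, the last holds). The fingers move at their own pace and stop on an object; FORCE is the grip in N (left out, the last holds). Time passes only in rows, so rows that repeat a pose let the fingers close. It gives the time, the measured TCP pose, the force, the opening and the grip force at its end, in the units of the state.
- ctrl.get_obs(): the state, without advancing time (a new reading comes with each control period).
- optics.get_image(name): name is "side" or "top" or "wrist"; returns a dict with "image" (400x640x3 uint8, blue, green, red), "fx", "fy", "cx", "cy" (pixels), "rvec" (rotation vector, rad) and "tvec" (3), from world to camera coordinates, as OpenCV has them; the wrist camera has in their place "mount" (4x4, takes a point from camera to tool coordinates, whose origin is the TCP and whose axes are the flange's). Camera axes: x right, y down, z forward; pixel columns grow to the right and rows downward; lengths in m; the calibration is good to about 2 mm. A picture is of the moment at which its call begins: read the wrist's pose just before it. There is no depth.
- job.finish_job(): hands the job in; it is judged then, once.
The state is a dict: "t": time; "q": joint angles; "dq": joint speeds; "effort": joint torques, N m; "tool_pos": TCP position; "tool_rot": TCP orientation; "contact_force": force on the tool from outside, world axes, zero at the start; "wrist_torque": the same for the moment, N m; "opening": finger opening in m; "grip_force": force on a finger pad.
Only numpy, scipy, OpenCV 4.12 (cv2) and the standard library are available. Lean on these libraries where they do the work, as an engineer would, in place of code of your own. Each camera call takes 0.05 s, during which the arm holds its last target. There are 200 camera calls.

### The job

Load the spring-lifted magazine: set the two loose steel cups, one after the other, into the cup that already stands in it so that all three are fully nested and upright, then press the stack straight down against the spring until the shoulder of the lowest cup sits firmly on the magazine's steel ring, without ramming it. Finish while still holding the top cup down there (do not let go: the spring would lift the stack again), and leave the block, the bearing and the bottle where they are.

Things in the scene. Friction and masses are not known exactly. Their poses are not given: they have to be found in the camera images.
- cup_1: Hollow open steel stepped cup like the two others, 52 mm high, about 0.1 kg; origin: centre of its underside, z up its axis. Stands in the magazine, on the sprung platform; its origin starts 39 mm above the bench and its shoulder 12 mm above the stop ring. Nested, each cup's shoulder rests on the rim of the one below, 29 mm higher than that one, and its whole collar stays free to grip.
- cup_2: Hollow open steel stepped cup like the two others, 52 mm high, about 0.1 kg; origin: centre of its underside, z up its axis. Loose, upright on the bench left or right of the magazine. Foot: 23 mm high, 36 mm across at the bottom, 40 mm at the top. Then a flat shoulder and the straight wide collar, 29 mm high, 50 mm outside, 45 mm inside, which takes the foot of another cup.
- cup_3: Hollow open steel stepped cup like the two others, 52 mm high, about 0.1 kg; origin: centre of its underside, z up its axis. Loose, upright on the bench on the other side of the magazine from cup_2. Same shape as cup_2.
- magazine: The spring-lifted magazine, fixed to the bench: dark base plate 110 x 84 x 10 mm with a round grey upright barrel 68 mm across. Origin: underside of the plate, on the bore's axis; z up, x along the plate's long side.
- stop_ring: The steel ring on the barrel, 72 mm outside, 45 mm bore, 6 mm high, fixed to it: the hard stop on which the lowest cup's shoulder lands. Its top is 50 mm above the bench. Origin: centre of its underside.
- magazine_mouth (a point): Centre of the stop ring's top face, 50 mm above the bench.
- platform (a joint): Travel of the sprung platform in the bore, m: 0 = up (start), grows downwards; the lowest cup's shoulder meets the stop ring at about 0.012. The spring begins to yield at 6 N and gives 12 N at the stop, the three cups' weight carrying about 3 N of it: about 9 N of push reach the stop, any more goes into the stop ring.
- steel_block: Dark ground steel block 40 x 62 x 26 mm, a bystander beyond the magazine; origin at the centre of its underside.
- bearing: Ball bearing 65 mm across, 18 mm thick, lying flat on the robot's side of the magazine, a bystander; origin at the centre of its underside.
- oil_bottle: Black oil bottle with a thin spout, 64 mm across, 203 mm high, standing at the back left, a bystander; origin at the centre of its underside.

How it is judged:
On the way:
1. both loose cups are nested, one in the other, in the cup that stands in the magazine (((horizontal distance between cup_1 and magazine_mouth below 0.004 m and angle between each of cup_1, cup_2, cup_3's own z axis and vertical below 0.08 rad and z of cup_2 in the frame of cup_1 between 0.026 and 0.032 m and horizontal distance between cup_2 and cup_1 below 0.004 m and z of cup_3 in the frame of cup_2 between 0.026 and 0.032 m and horizontal distance between cup_3 and cup_2 below 0.004 m) or (horizontal distance between cup_1 and magazine_mouth below 0.004 m and angle between each of cup_1, cup_3, cup_2's own z axis and vertical below 0.08 rad and z of cup_3 in the frame of cup_1 between 0.026 and 0.032 m and horizontal distance between cup_3 and cup_1 below 0.004 m and z of cup_2 in the frame of cup_3 between 0.026 and 0.032 m and horizontal distance between cup_2 and cup_3 below 0.004 m))), for 0.2 s.
At the end, for the whole second after the job is handed in: Three cups nested in the magazine (29 mm apart within 3, centred within 4 mm, tilt under 0.08 rad); the lowest cup's shoulder within 1.7 mm of the stop ring and bearing on it with over 1 N, platform past 10.3 mm, at rest; the robot still holds the top cup (contact over 1 N) (horizontal distance between cup_1 and magazine_mouth below 0.004 m and angle between cup_1's own z axis and vertical below 0.08 rad and z of cup_1 in the frame of stop_ring below -0.0153 m and value of joint platform above 0.0103 m and contact force between cup_1 and stop_ring above 1 N and linear speed of cup_1 below 0.02 m/s and ((z of cup_2 in the frame of cup_1 between 0.026 and 0.032 m and horizontal distance between cup_2 and cup_1 below 0.004 m and angle between each of cup_2, cup_3's own z axis and vertical below 0.08 rad and z of cup_3 in the frame of cup_2 between 0.026 and 0.032 m and horizontal distance between cup_3 and cup_2 below 0.004 m and contact force between any of the fingers, the arm and cup_3 above 1 N) or (z of cup_3 in the frame of cup_1 between 0.026 and 0.032 m and horizontal distance between cup_3 and cup_1 below 0.004 m and angle between each of cup_3, cup_2's own z axis and vertical below 0.08 rad and z of cup_2 in the frame of cup_3 between 0.026 and 0.032 m and horizontal distance between cup_2 and cup_3 below 0.004 m and contact force between any of the fingers, the arm and cup_2 above 1 N))); the arm keeps its last pose, push and grip.
It fails at once if the stack is rammed on to the stop: more than 80 N on the stop ring (contact force between cup_1 and stop_ring above 80 N).
It fails at once if the steel block is moved more than 30 mm (distance of steel_block from where it was at the start of the episode above 0.03 m).
It fails at once if the bearing is moved more than 30 mm (distance of bearing from where it was at the start of the episode above 0.03 m).
It fails at once if the oil bottle is moved more than 30 mm (distance of oil_bottle from where it was at the start of the episode above 0.03 m).
It also fails if it takes over 59 s, if anything falls off the work surface, if the arm or the gripper's body presses on something with over 40 N, if the wrist force passes 120 N, or if a joint passes its speed limit or range.

## Working session

There is one attempt and no reset: what is moved stays moved. The work goes in short steps, Python scripts to look and compute and a shell command to move; the robot and the scene stay as the last step left them, time stands still between calls to the robot, and variables do not carry over. Pictures are saved under pics/ and viewed, at most 10 in all, crops included, and the job is handed in when it is done.

```bash
ls; mkdir -p pics; python3 - <<'E'
from station import ctrl, optics
import cv2
o=ctrl.get_obs(); print(o)
for n in("side","top"):
    d=optics.get_image(n); cv2.imwrite(f"pics/{n}0.png",d["image"]); print(n,{k:v for k,v in d.items() if k!="image"})
E
```

```text
pics
{'t': 0.0, 'q': array([-1.34298823e+00,  5.33805260e-02,  1.61428903e+00,  1.53355039e-05,
        1.47598358e+00, -1.19001754e-01]), 'dq': array([ 0.00070287,  0.00019776, -0.00079497, -0.00056591, -0.00217159,
       -0.00055168]), 'effort': array([-6.24110453e-04, -3.93681800e+01, -3.70178998e+01, -2.64134751e-04,
        7.09562548e-03,  1.08489036e-06]), 'tool_pos': array([ 0.21230037, -0.58718302,  0.2300513 ]), 'tool_rot': array([-3.09245118e+00, -5.41684220e-01,  1.51952463e-04]), 'contact_force': array([-0.22431771,  0.20470787, -0.50353027]), 'wrist_torque': array([-0.0088786 ,  0.0043536 , -0.01767024]), 'grip_force': 0.0, 'opening': 0.08535311789535578}
side {'fx': 408.2477007383772, 'fy': 408.2477007383772, 'cx': 315.6329803870394, 'cy': 195.00282954051437, 'rvec': array([ 0.35899539, -2.48993428,  1.61457626]), 'tvec': array([0.52798182, 0.11280156, 1.30591716])}
top {'fx': 493.9186911285356, 'fy': 493.9186911285356, 'cx': 312.524760635375, 'cy': 193.69739698027547, 'rvec': array([ 2.17968984, -2.15785202,  0.10829657]), 'tvec': array([0.0857733 , 0.54613065, 1.29854632])}
```

View pics/top0.png

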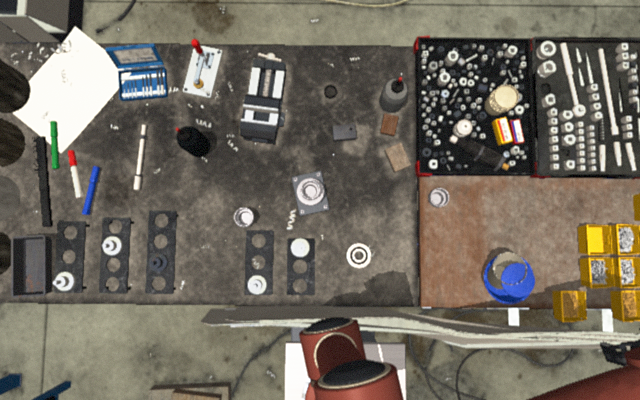

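View pics/side0.png

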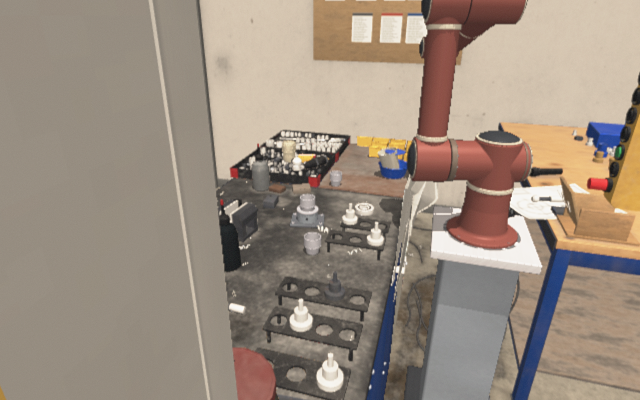

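Top view: magazine with cup_1 at about (311,190), loose cups at (245,217) and (439,198), bearing (359,256), block (344,131), bottle (193,141). Racks with white pegs stand near the left cup. The side view agrees.

```bash
cat > h.py <<'E'
import numpy as np, cv2
from scipy.spatial.transform import Rotation as R
from station import ctrl, optics
def cast(d,uv,z,pose=None):
    x=np.array([(uv[0]-d["cx"])/d["fx"],(uv[1]-d["cy"])/d["fy"],1.])
    if pose is None:
        M=R.from_rotvec(d["rvec"]).as_matrix().T; c=-M@d["tvec"]; v=M@x
    else:
        W=R.from_rotvec(pose[1]).as_matrix(); m=d["mount"]
        c=W@m[:3,3]+pose[0]; v=W@(m[:3,:3]@x)
    return c+v*(z-c[2])/v[2]
E
python3 - <<'E'
from h import *
d=optics.get_image("top"); im=d["image"]
for n,uv,z in [("L",(245,217),.05),("Rt",(439,198),.05),("mag",(311,190),.09),("bear",(359,256),.018),("blk",(344,131),.026)]:
    print(n,cast(d,uv,z).round(3))
c=[cv2.resize(im[y-40:y+40,x-45:x+45],None,fx=5,fy=5,interpolation=cv2.INTER_CUBIC)[:, :] for x,y in((245,217),(439,198),(311,190))]
o=ctrl.get_obs();P=(o["tool_pos"],o["tool_rot"])
w=optics.get_image("wrist"); 
big=cv2.resize(np.hstack([c[0],c[1],c[2]]),(800,237))
cv2.imwrite("pics/a.png",np.vstack([big,cv2.resize(w["image"],(576,360))[:, :] if 0 else cv2.copyMakeBorder(cv2.resize(w["image"],(576,360)),0,0,0,224,0)]))
print(w["mount"].round(3),R.from_rotvec(P[1]).as_matrix().round(3),w["fx"])
E
```

```text
L [0.48  0.268 0.05 ]
Rt [ 0.535 -0.242  0.05 ]
mag [0.548 0.095 0.09 ]
bear [ 0.38  -0.035  0.018]
blk [0.718 0.007 0.026]
[[ 0.    -0.965 -0.263  0.066]
 [ 1.     0.001 -0.002  0.001]
 [ 0.002 -0.263  0.965 -0.142]
 [ 0.     0.     0.     1.   ]] [[ 0.94   0.34  -0.   ]
 [ 0.34  -0.94   0.002]
 [ 0.    -0.002 -1.   ]] 320.92218317761103
```

View pics/a.png

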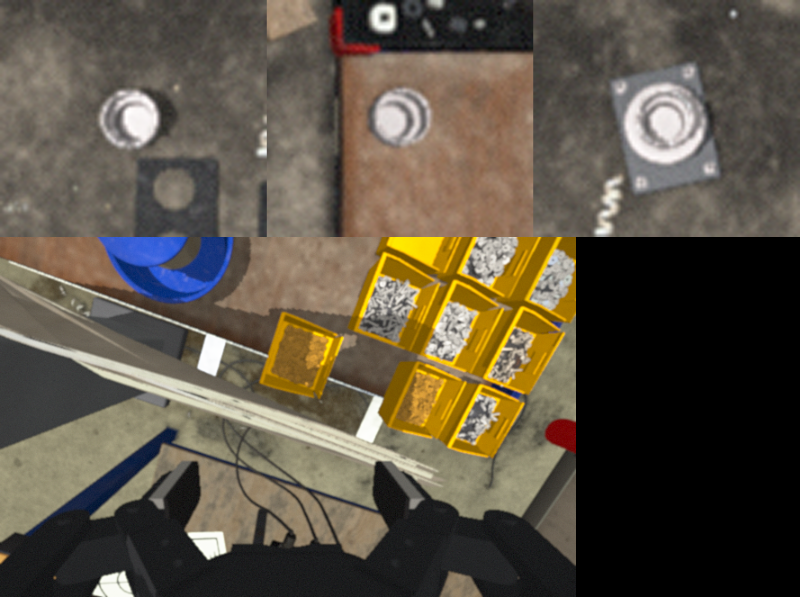

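Magazine plate is turned slightly. Cups are clear on both sides along y. First the right cup: approach with yaw straightened.

```bash
python3 -m jog '[[[0.05,-0.025,0],[0,0,0.12]],[[0.09,-0.05,0],[0,0,0.24]],[[0.13,-0.07,0],[0,0,0.347]],[[0.17,-0.09,0],[0,0,0.347]],[[0.21,-0.107,0],[0,0,0.347]]]' 1
```

```text
t: 0.7
tool_pos: [0.3744, -0.414, 0.2312]
tool_rot: [-3.142, 0.001, -0.0]
contact_force: [0.8, -0.6, -0.0]
opening: 0.0854
grip_force: 0.0
```

```bash
python3 -m jog '[[[0.033,-0.035,0],[0,0,0]],[[0.066,-0.07,0],[0,0,0]],[[0.1,-0.105,0.01],[0,0,0]],[[0.13,-0.14,0.02],[0,0,0]],[[0.161,-0.172,0.03],[0,0,0]]]'; python3 -m jog '[[[0,0,0],[0,0,0]],[[0,0,0],[0,0,0]]]'; python3 - <<'E'
from h import *
o=ctrl.get_obs();w=optics.get_image("wrist");P=(o["tool_pos"],o["tool_rot"])
im=w["image"];cv2.imwrite("pics/w1.png",im);print(P,w["cx"],w["cy"])
g=cv2.medianBlur(cv2.cvtColor(im,cv2.COLOR_BGR2GRAY),3)
c=cv2.HoughCircles(g,cv2.HOUGH_GRADIENT,1.2,30,param1=120,param2=40,minRadius=25,maxRadius=80)
for a in ([] if c is None else c[0][:6]):print(a,cast(w,a[:2],.052,P).round(4))
E
```

```text
t: 1.2
tool_pos: [0.5356, -0.2419, 0.201]
tool_rot: [3.141, 0.0, 0.0]
contact_force: [0.4, -1.5, -0.0]
opening: 0.0854
grip_force: 0.0
t: 1.4
tool_pos: [0.5348, -0.2428, 0.2006]
tool_rot: [-3.141, -0.003, 0.002]
contact_force: [-0.7, 0.6, 0.5]
opening: 0.085
grip_force: 0.0
(array([ 0.53475688, -0.24279076,  0.20055069]), array([-3.14119951e+00, -3.18292536e-03,  2.21945408e-03])) 318.01746532171364 199.17715354984847
[321.  181.8  25.6] [ 0.5377 -0.2462  0.052 ]
```

View pics/w1.png

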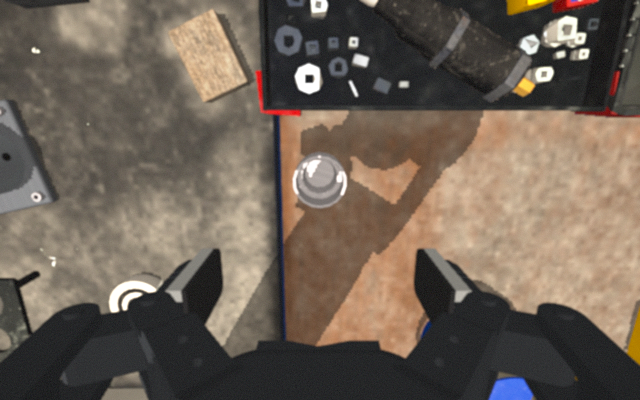

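The picture shows the cup rim at (320,181), radius ~28 px, which fits a 50 mm rim. Position (0.5377,-0.246), clear of the box edge at row 108. Descend and grip.

```bash
python3 -m jog '[[[0.003,0.0034,0.04],[0,0,0]],[[0.003,0.0034,0.08],[0,0,0]],[[0.003,0.0034,0.12],[0,0,0]],[[0.003,0.0034,0.155],[0,0,0]],[[0.003,0.0034,0.182],[0,0,0]]]'; python3 -m jog '[[[0,0,0],[0,0,0]],[[0,0,0],[0,0,0]],[[0,0,0],[0,0,0]],[[0,0,0],[0,0,0]],[[0,0,0],[0,0,0]]]' 0 60;python3 -m jog '[[[0,0,0],[0,0,0]],[[0,0,0],[0,0,0]],[[0,0,0],[0,0,0]],[[0,0,0],[0,0,0]],[[0,0,0],[0,0,0]]]'
```

```text
t: 1.95
tool_pos: [0.5358, -0.2482, 0.0173]
tool_rot: [-3.141, 0.004, 0.003]
contact_force: [-0.2, 0.2, -0.2]
opening: 0.0854
grip_force: 0.0
t: 2.45
tool_pos: [0.5391, -0.2484, 0.0219]
tool_rot: [3.139, -0.0, 0.006]
contact_force: [0.1, -0.3, 4.4]
opening: 0.0474
grip_force: 62.9
t: 2.95
tool_pos: [0.5391, -0.2484, 0.0219]
tool_rot: [3.139, -0.0, 0.005]
contact_force: [-1.2, -1.6, 7.0]
opening: 0.0482
grip_force: 63.0
```

```bash
python3 -m jog '[[[0,0,-0.02],[0,0,0]],[[0,0,-0.05],[0,0,0]],[[0,0,-0.1],[0,0,0]],[[0,0,-0.15],[0,0,0]],[[0,-0.04,-0.16],[0,0,0]]]'; python3 -m jog '[[[0,-0.04,0],[0,0,0]],[[0,-0.08,0],[0,0,0]],[[0,-0.12,0],[0,0,0]],[[0,-0.16,0],[0,0,0]],[[0,-0.2,0],[0,0,0]]]'; python3 -m jog '[[[0,0,0],[0,0,0]],[[0,0,0],[0,0,0]],[[0,0,0],[0,0,0]]]';  python3 - <<'E'
from h import *
o=ctrl.get_obs();w=optics.get_image("wrist");P=(o["tool_pos"],o["tool_rot"])
im=w["image"];cv2.imwrite("pics/w2.png",im);print(P)
g=cv2.medianBlur(cv2.cvtColor(im,cv2.COLOR_BGR2GRAY),3)
c=cv2.HoughCircles(g,cv2.HOUGH_GRADIENT,1.2,30,param1=120,param2=40,minRadius=25,maxRadius=80)
for a in ([] if c is None else c[0][:6]):print(a,cast(w,a[:2],.091,P).round(4),cast(w,a[:2],.05,P).round(4))
E
```

```text
t: 3.45
tool_pos: [0.5412, -0.2116, 0.1883]
tool_rot: [3.133, -0.007, 0.019]
contact_force: [1.0, 0.8, 0.2]
opening: 0.0477
grip_force: 62.4
t: 3.95
tool_pos: [0.5372, -0.0055, 0.1795]
tool_rot: [-3.142, 0.0, -0.001]
contact_force: [1.1, 0.1, -0.3]
opening: 0.0476
grip_force: 62.4
t: 4.25
tool_pos: [0.5377, -0.0079, 0.1794]
tool_rot: [3.141, -0.001, 0.0]
contact_force: [0.7, 0.3, -1.2]
opening: 0.0479
grip_force: 62.4
(array([ 0.53765579, -0.00791964,  0.17940704]), array([ 3.14116832e+00, -1.23928558e-03,  2.36547206e-04]))
[318.6  273.    62.08] [ 0.48   -0.0092  0.091 ] [ 0.458  -0.0092  0.05  ]
[193.8  177.    43.48] [0.5575 0.0818 0.091 ] [0.5493 0.0981 0.05  ]
[  5.4  261.    35.32] [0.4904 0.2368 0.091 ] [0.4703 0.2806 0.05  ]
[317.40002 240.6      25.72   ] [ 0.5076 -0.0083  0.091 ] [ 0.4905 -0.0081  0.05  ]
```

View pics/w2.png

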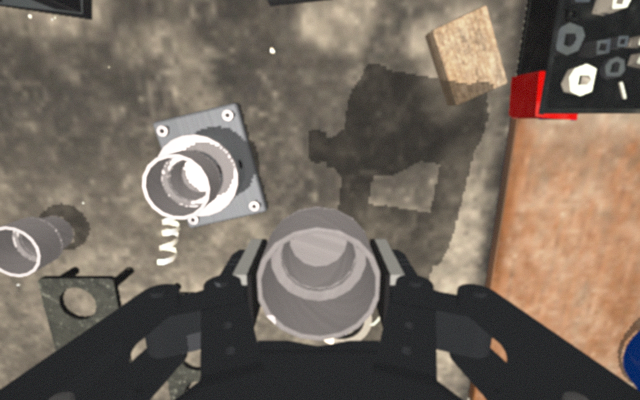

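The wrist view shows the ring at about (194,177), cup_1's rim at about (179,185), the held cup's rim at about (318,281) and the left cup's rim at (18,250). Refining these from the same image.

```bash
python3 - <<'E'
from h import *
im=cv2.imread("pics/w2.png")
w=optics.get_image("wrist");P=(np.array([.53766,-.00792,.17941]),np.array([3.14117,-.00124,.0002]))
g=cv2.cvtColor(im,cv2.COLOR_BGR2GRAY)
def h(n,roi,r0,r1,z,p2=15):
    x0,y0,x1,y1=roi;s=4
    c=cv2.HoughCircles(cv2.resize(g[y0:y1,x0:x1],None,fx=s,fy=s,interpolation=cv2.INTER_CUBIC),cv2.HOUGH_GRADIENT,1.5,8,param1=150,param2=p2,minRadius=r0*s,maxRadius=r1*s)
    for a in c[0][:4]:
        uv=a[:2]/s+[x0,y0];print(n,uv.round(1),a[2]/s,cast(w,uv,z,P).round(4))
h("ring",(130,110,260,240),40,47,.05)
h("cup1",(130,130,230,230),32,40,.091)
h("held",(240,190,400,350),54,66,.21)
t=optics.get_image("top");cv2.imwrite("pics/t2.png",t["image"])
E
```

```text
ring [192.1 181.1] 46.375 [0.5457 0.0999 0.05  ]
ring [192.4 178.8] 44.3125 [0.5477 0.0994 0.05  ]
ring [193.2 175.4] 41.0125 [0.5506 0.0984 0.05  ]
ring [194.3 178.1] 43.075 [0.5483 0.0977 0.05  ]
cup1 [179.7 181.9] 33.5375 [0.5538 0.0926 0.091 ]
cup1 [173.7 190.6] 36.0125 [0.5473 0.0977 0.091 ]
cup1 [172.2 192.1] 38.0375 [0.5462 0.099  0.091 ]
cup1 [175.6 183.8] 33.575 [0.5524 0.0958 0.091 ]
held [318.2 281.3] 61.2375 [ 0.5404 -0.009   0.21  ]
held [318.6 284.3] 61.5375 [ 0.5391 -0.0091  0.21  ]
held [320.4 281.3] 63.3 [ 0.5404 -0.0099  0.21  ]
held [319.7 278.7] 62.475 [ 0.5415 -0.0096  0.21  ]
```

```bash
python3 -m jog '[[[0.003,-0.035,0],[0,0,0]],[[0.006,-0.07,0],[0,0,0]],[[0.009,-0.1055,0.02],[0,0,0]],[[0.009,-0.1055,0.05],[0,0,0]],[[0.009,-0.1055,0.055],[0,0,0]]]'; python3 -m jog '[[[0,0,0],[0,0,0]],[[0,0,0],[0,0,0]]]';  python3 - <<'E'
from h import *
o=ctrl.get_obs();w=optics.get_image("wrist");print(o["tool_pos"],o["tool_rot"])
s=optics.get_image("side")["image"][160:240,250:370]
a=cv2.resize(s,None,fx=5,fy=5,interpolation=cv2.INTER_CUBIC)
b=cv2.resize(w["image"][130:370,220:420],None,fy=400/240,fx=1)
cv2.imwrite("pics/w3.png",np.hstack([a,b]))
E
```

```text
t: 4.9
tool_pos: [0.5441, 0.0982, 0.1203]
tool_rot: [3.141, 0.0, -0.011]
contact_force: [0.7, -0.2, -1.7]
opening: 0.0478
grip_force: 62.6
t: 5.1
tool_pos: [0.5475, 0.0974, 0.1256]
tool_rot: [3.142, -0.003, 0.003]
contact_force: [0.3, 0.5, -1.3]
opening: 0.0477
grip_force: 62.6
[0.54753307 0.09735982 0.12556484] [ 3.14156669e+00 -2.86342836e-03  2.57282943e-03]
```

View pics/w3.png

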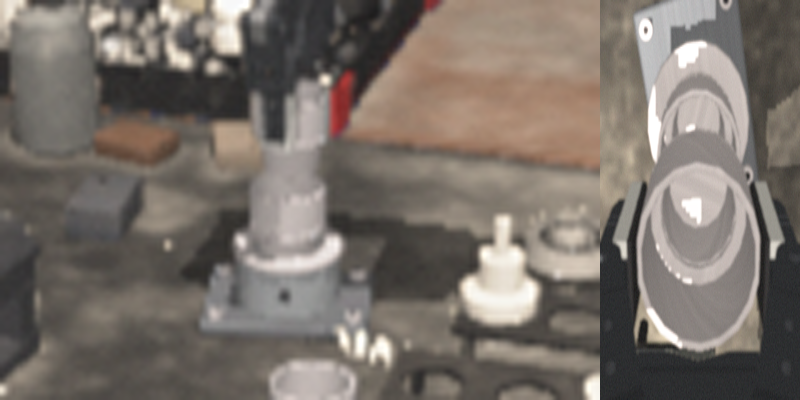

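Side crop: held foot centred at column ~292 against cup_1's collar at ~289 (78 px = 50 mm). That is aligned within about 2 mm, so lower gently.

```bash
python3 -m jog '[[[0.001,0,0.008],[0,0,0]],[[0.001,0,0.016],[0,0,0]],[[0.001,0,0.022],[0,0,0]],[[0.001,0,0.027],[0,0,0]],[[0.001,0,0.031],[0,0,0]]]'; python3 -m jog '[[[0,0,0.002],[0,0,0]],[[0,0,0.004],[0,0,0]],[[0,0,0.004],[0,0,0]]]'
```

```text
t: 5.7
tool_pos: [0.5474, 0.0983, 0.0925]
tool_rot: [3.142, -0.0, -0.001]
contact_force: [0.6, -0.3, -0.8]
opening: 0.0475
grip_force: 62.6
t: 6.0
tool_pos: [0.5481, 0.0983, 0.0899]
tool_rot: [3.141, -0.0, 0.001]
contact_force: [0.4, -0.6, -0.8]
opening: 0.0478
grip_force: 62.8
```

```bash
for i in 1 2; do python3 -m jog '[[[0,0,0.001],[0,0,0]],[[0,0,0.002],[0,0,0]],[[0,0,0.002],[0,0,0]]]'|grep -E "pos|force"; done
```

```text
tool_pos: [0.5482, 0.0982, 0.088]
contact_force: [-0.2, -1.1, 6.0]
grip_force: 63.1
tool_pos: [0.5482, 0.0983, 0.086]
contact_force: [-0.3, -1.4, 5.7]
grip_force: 63.2
```

Nested: contact at TCP z≈0.088, as predicted. Release and go to the left cup.

```bash
python3 -m jog '[[[0,0,-0.001],[0,0,0]],[[0,0,-0.001],[0,0,0]],[[0,0,-0.001],[0,0,0]],[[0,0,-0.001],[0,0,0]],[[0,0,-0.001],[0,0,0]]]' 1|grep -E "open|force"; python3 -m jog '[[[0,0,-0.01],[0,0,0]],[[0,0,-0.03],[0,0,0]],[[0,0,-0.06],[0,0,0]],[[0,0,-0.09],[0,0,0]],[[0,0,-0.115],[0,0,0]]]';python3 -m jog '[[[-0.015,-0.04,0],[0,0,0]],[[-0.03,-0.08,0],[0,0,0]],[[-0.045,-0.12,0],[0,0,0]],[[-0.06,-0.155,0],[0,0,0]],[[-0.07,-0.17,0],[0,0,0]]]'; python3 -m jog '[[[0,0,0],[0,0,0]],[[0,0,0],[0,0,0]]]';  python3 - <<'E'
from h import *
o=ctrl.get_obs();w=optics.get_image("wrist");P=(o["tool_pos"],o["tool_rot"])
im=w["image"];cv2.imwrite("pics/w4.png",im);print(P)
g=cv2.medianBlur(cv2.cvtColor(im,cv2.COLOR_BGR2GRAY),3)
c=cv2.HoughCircles(g,cv2.HOUGH_GRADIENT,1.2,30,param1=120,param2=30,minRadius=24,maxRadius=50)
for a in ([] if c is None else c[0][:8]):print(a,cast(w,a[:2],.052,P).round(4),cast(w,a[:2],.12,P).round(4))
E
```

```text
contact_force: [0.2, 0.9, -0.3]
opening: 0.0853
grip_force: 0.0
t: 7.6
tool_pos: [0.5481, 0.0983, 0.2041]
tool_rot: [-3.141, 0.0, -0.004]
contact_force: [-0.8, -0.4, -0.5]
opening: 0.0857
grip_force: 0.0
t: 8.1
tool_pos: [0.4766, 0.2709, 0.2023]
tool_rot: [-3.14, -0.004, -0.001]
contact_force: [0.5, 0.3, -0.1]
opening: 0.0852
grip_force: 0.0
t: 8.3
tool_pos: [0.4778, 0.2683, 0.2019]
tool_rot: [3.141, 0.001, 0.001]
contact_force: [-0.4, -1.1, 0.2]
opening: 0.0853
grip_force: 0.0
(array([0.4778276 , 0.26834241, 0.20191948]), array([3.14147459e+00, 9.51292848e-04, 1.47737980e-03]))
[517.80005  108.600006  46.68    ] [0.5463 0.0932 0.052 ] [0.5457 0.1338 0.12  ]
[561.        95.4       46.559998] [0.5573 0.0577 0.052 ] [0.5541 0.1065 0.12  ]
[583.80005 264.6      24.72   ] [0.3969 0.003  0.052 ] [0.4311 0.0646 0.12  ]
[466.2  262.2   26.64] [0.3994 0.1203 0.052 ] [0.433  0.1545 0.12  ]
[315.  180.6  28.2] [0.482  0.2704 0.052 ] [0.4964 0.2697 0.12  ]
```

View pics/w4.png

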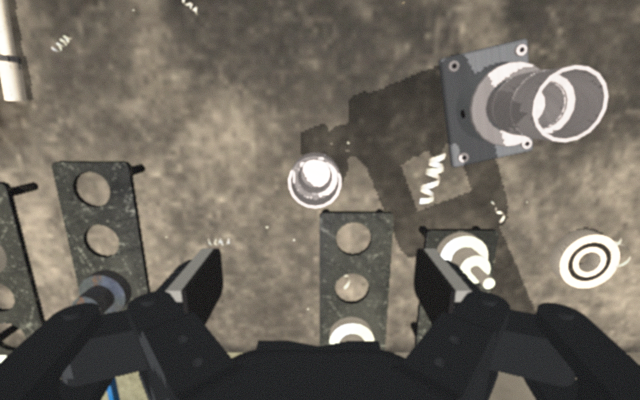

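The nested pair stands straight in the magazine, rim at (570,103). The left cup's rim is at (315,181), r 28, giving (0.482,0.270), which agrees with the first estimate.

```bash
python3 -m jog '[[[0.0042,-0.0021,0.04],[0,0,0]],[[0.0042,-0.0021,0.08],[0,0,0]],[[0.0042,-0.0021,0.12],[0,0,0]],[[0.0042,-0.0021,0.155],[0,0,0]],[[0.0042,-0.0021,0.183],[0,0,0]]]'|grep pos; python3 -m jog '[[[0,0,0],[0,0,0]],[[0,0,0],[0,0,0]],[[0,0,0],[0,0,0]],[[0,0,0],[0,0,0]],[[0,0,0],[0,0,0]]]' 0 80;python3 -m jog '[[[0,0,0],[0,0,0]],[[0,0,0],[0,0,0]],[[0,0,0],[0,0,0]]]'; python3 -m jog '[[[0,0,-0.02],[0,0,0]],[[0,0,-0.06],[0,0,0]],[[0,0,-0.1],[0,0,0]],[[0,0,-0.14],[0,0,0]],[[0,0,-0.16],[0,0,0]]]';  python3 -m jog '[[[0,0,0],[0,0,0]],[[0,0,0],[0,0,0]],[[0,0,0],[0,0,0]]]'; python3 - <<'E'
from h import *
o=ctrl.get_obs();w=optics.get_image("wrist");P=(o["tool_pos"],o["tool_rot"])
im=w["image"];cv2.imwrite("pics/w5.png",im);print(P)
g=cv2.cvtColor(im,cv2.COLOR_BGR2GRAY)[190:350,240:400]
c=cv2.HoughCircles(cv2.resize(g,None,fx=4,fy=4),cv2.HOUGH_GRADIENT,1.5,8,param1=150,param2=15,minRadius=216,maxRadius=264)
for a in c[0][:4]:
    uv=a[:2]/4+[240,190]; print(uv,a[2]/4,cast(w,uv,P[0][2]+.0305,P)-P[0])
E
```

```text
tool_pos: [0.4817, 0.2687, 0.016]
t: 9.35
tool_pos: [0.4837, 0.2709, 0.0207]
tool_rot: [-3.14, 0.0, -0.006]
contact_force: [0.2, -0.3, 4.3]
opening: 0.0477
grip_force: 82.8
t: 9.65
tool_pos: [0.4838, 0.2709, 0.0207]
tool_rot: [-3.141, 0.0, -0.006]
contact_force: [0.4, -1.5, 6.7]
opening: 0.0474
grip_force: 82.9
t: 10.15
tool_pos: [0.4833, 0.2712, 0.1831]
tool_rot: [-3.139, -0.0, -0.009]
contact_force: [0.2, 0.3, -1.4]
opening: 0.0474
grip_force: 82.4
t: 10.45
tool_pos: [0.4805, 0.2699, 0.1756]
tool_rot: [3.14, -0.0, -0.006]
contact_force: [-0.4, 0.6, -0.8]
opening: 0.0477
grip_force: 82.4
(array([0.48047815, 0.2698887 , 0.17562289]), array([ 3.14004979e+00, -2.22815546e-04, -6.29898671e-03]))
[317.0625 284.3125] 58.0125 [ 0.00152755 -0.00059048  0.0305    ]
[315.1875 286.1875] 55.6875 [0.00071337 0.00013682 0.0305    ]
[318.1875 281.6875] 60.8625 [ 0.00266261 -0.0010256   0.0305    ]
[319.3125 279.4375] 63.3 [ 0.0036311  -0.00145874  0.0305    ]
```

```bash
python3 -m jog '[[[0.015,0.04,0],[0,0,0]],[[0.03,0.08,0],[0,0,0]],[[0.045,0.12,0],[0,0,0]],[[0.06,0.155,0],[0,0,0]],[[0.0675,0.1715,0],[0,0,0]]]'|grep pos;  python3 -m jog '[[[0,0,0.01],[0,0,0]],[[0,0,0.018],[0,0,0]],[[0,0,0.018],[0,0,0]],[[0,0,0.018],[0,0,0]]]'; python3 - <<'E'
from h import *
w=optics.get_image("wrist")
s=optics.get_image("side")["image"][160:240,250:370]
a=cv2.resize(s,None,fx=5,fy=5,interpolation=cv2.INTER_CUBIC)
b=cv2.resize(w["image"][130:370,220:420],None,fy=400/240,fx=1)
cv2.imwrite("pics/w6.png",np.hstack([a,b]))
E
```

```text
tool_pos: [0.5492, 0.0961, 0.1762]
t: 11.4
tool_pos: [0.5483, 0.0999, 0.1591]
tool_rot: [-3.141, -0.002, 0.004]
contact_force: [0.1, 0.5, -0.4]
opening: 0.0473
grip_force: 82.9
```

View pics/w6.png

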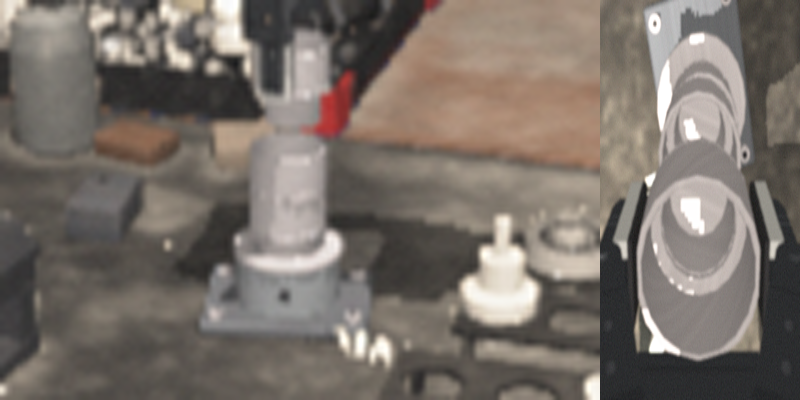

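The two lower cups are fully nested. The held foot is centred at column ~294 against the collar's ~289, and it sits about 1.5 mm to the +y side. Correct slightly and insert.

```bash
python3 -m jog '[[[0.001,0.0015,0.009],[0,0,0]],[[0.001,0.0015,0.018],[0,0,0]],[[0.001,0.0015,0.025],[0,0,0]],[[0.001,0.0015,0.031],[0,0,0]],[[0.001,0.0015,0.036],[0,0,0]]]'|grep -E "pos|force"; python3 -m jog '[[[0,0,0.002],[0,0,0]],[[0,0,0.004],[0,0,0]],[[0,0,0.004],[0,0,0]]]'|grep -E "pos|force"; python3 -m jog '[[[0,0,0.001],[0,0,0]],[[0,0,0.002],[0,0,0]],[[0,0,0.002],[0,0,0]]]'|grep -E "pos|force"
```

```text
tool_pos: [0.55, 0.0974, 0.1233]
contact_force: [-0.8, -0.1, -0.2]
grip_force: 82.8
tool_pos: [0.5504, 0.0974, 0.1202]
contact_force: [0.2, -0.8, -1.4]
grip_force: 82.8
tool_pos: [0.5503, 0.0974, 0.1183]
contact_force: [1.0, 0.1, -2.0]
grip_force: 82.8
```

Now press on in small steps.

```bash
for i in 1 2 3; do python3 -m jog '[[[0,0,0.001],[0,0,0]],[[0,0,0.002],[0,0,0]],[[0,0,0.002],[0,0,0]]]'|grep -E "pos|contact"; done; python3 - <<'E'
from h import *
s=optics.get_image("side")["image"][160:240,250:370]
cv2.imwrite("pics/s7.png",cv2.resize(s,None,fx=5,fy=5,interpolation=cv2.INTER_CUBIC))
E
```

```text
tool_pos: [0.5508, 0.0974, 0.117]
contact_force: [-0.7, 0.5, 3.7]
tool_pos: [0.5507, 0.0974, 0.1147]
contact_force: [-1.2, 0.0, 3.7]
tool_pos: [0.5507, 0.0974, 0.1125]
contact_force: [-0.4, 0.1, 4.7]
```

View pics/s7.png

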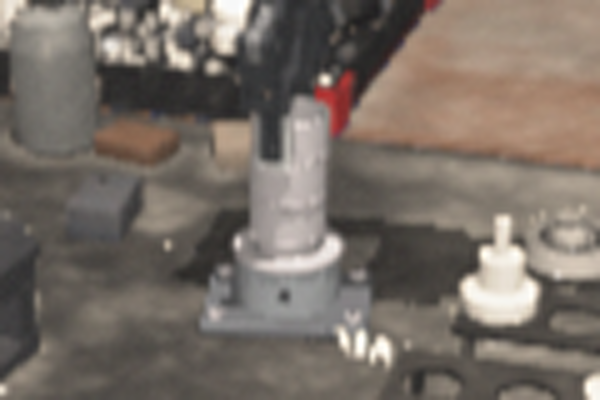

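The stack is one straight column, all nested, with the spring yielding. Contact came at z≈0.117, so the stop should be near 0.105.

```bash
python3 -m jog '[[[0,0,0.001],[0,0,0]],[[0,0,0.002],[0,0,0]],[[0,0,0.003],[0,0,0]],[[0,0,0.004],[0,0,0]],[[0,0,0.005],[0,0,0]]]'|grep -E "pos|contact"; for i in 1 2 3; do python3 -m jog '[[[0,0,0.0005],[0,0,0]],[[0,0,0.001],[0,0,0]],[[0,0,0.001],[0,0,0]]]'|grep -E "pos|contact"; done
```

```text
tool_pos: [0.5508, 0.0974, 0.108]
contact_force: [-1.1, -0.5, 6.7]
tool_pos: [0.5508, 0.0974, 0.1072]
contact_force: [-1.9, 0.7, 7.9]
tool_pos: [0.5508, 0.0974, 0.1063]
contact_force: [-2.5, 0.1, 7.6]
tool_pos: [0.5509, 0.0974, 0.1056]
contact_force: [-3.0, -0.3, 10.1]
```

```bash
for i in 1 2; do python3 -m jog '[[[0,0,0.0005],[0,0,0]],[[0,0,0.001],[0,0,0]],[[0,0,0.001],[0,0,0]]]'|grep -E "pos|contact"; done
```

```text
tool_pos: [0.551, 0.0974, 0.1056]
contact_force: [-5.5, -0.3, 13.9]
tool_pos: [0.5511, 0.0974, 0.1055]
contact_force: [-7.5, -0.2, 18.1]
```

Firmly on the stop: z has stopped while force climbs. One small relief in x, a touch more push, then a check that it holds.

```bash
python3 -m jog '[[[-0.0005,0,0.0005],[0,0,0]],[[-0.001,0,0.001],[0,0,0]],[[-0.001,0,0.001],[0,0,0]],[[-0.001,0,0.001],[0,0,0]],[[-0.001,0,0.001],[0,0,0]]]';python3 -m jog '[[[0,0,0],[0,0,0]],[[0,0,0],[0,0,0]],[[0,0,0],[0,0,0]],[[0,0,0],[0,0,0]],[[0,0,0],[0,0,0]]]'; python3 - <<'E'
from h import *
w=optics.get_image("wrist")
s=optics.get_image("side")["image"][160:240,250:370]
a=cv2.resize(s,None,fx=5,fy=5,interpolation=cv2.INTER_CUBIC)
b=cv2.resize(w["image"][130:370,220:420],None,fy=400/240,fx=1)
cv2.imwrite("pics/w8.png",np.hstack([a,b]))
E
```

```text
t: 16.05
tool_pos: [0.551, 0.0974, 0.1055]
tool_rot: [3.141, -0.0, 0.005]
contact_force: [-7.4, -0.9, 19.3]
opening: 0.0475
grip_force: 85.4
t: 16.55
tool_pos: [0.551, 0.0974, 0.1055]
tool_rot: [3.141, -0.0, 0.005]
contact_force: [-6.0, -1.8, 20.3]
opening: 0.048
grip_force: 85.4
```

View pics/w8.png

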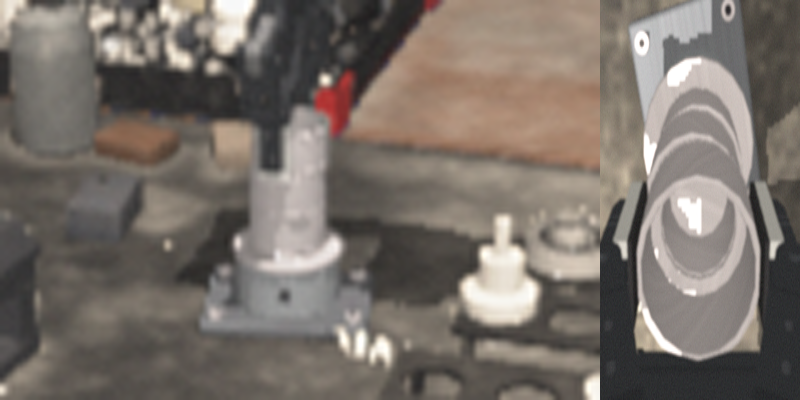

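The stack is straight and about 12 mm lower than at first contact, and it holds steady at 20 N. Handing in.

```bash
python3 -c "
from station import job
print(job.finish_job())"
```

```text
the job is handed in; nothing more can be done
None
```

I nested both loose cups in the one in the magazine and pressed the stack about 12 mm down to the stop ring; it was still gripped there with about 20 N of push when I handed the job in at about 17 s. I didn't touch the block, bearing or bottle, and the hand-in returned no verdict.

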